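# Park the lab vacuum pump just past its resistance peak

### The arm

A 6-joint arm with a two-finger parallel gripper is mounted at the origin on the work surface. World frame = base frame: x ahead of the robot, y to its left, z up, the work surface at z = 0. Lengths are in mm, angles in rad, forces in N, time in s.
With the tool pointing down it reaches from about 225 to 875 mm from the base axis. Payload 3.4 kg.
Tool frame: the origin (TCP) lies at the very end of the fingers, on their centre line; the grasp point (between the pads) lies 19 mm behind it; z points along the fingers, y is the line along which they close (so a half turn about z gives the same grasp; the last joint's range is limited). The gripper opens to 85 mm and grips with 20 to 120 N. Pads are 22 mm wide; open, the fingers measure 114 mm over their backs; the gripper's body (76 mm by 85 mm) begins 54 mm behind the grasp point. The pads swing forward as they close: fully open they stand 13 mm farther back than shut.
Start: joints at [1.203, 0.276, 1.505, -0, 1.361, -0.121], TCP at [140.489, 557.607, 231.328] pointing down, gripper open.
Joint ranges: [-2.89, 2.89], [-0.75, 2.08], [0.22, 2.7], [-1.18, 4.32], [0.11, 2.71], [-2.7, 2.7]. Speed limits (rad/s): [2.57, 2.57, 3.14, 3.14, 3.14, 3.14].

### API

Orientations are given as a 3x3 rotation matrix whose columns are the frame's x, y, z axes.
In Python, from cell import ctrl gives the robot as it stands. The module is installed in compiled form; this text tells all that it offers.
- The arm moves only by the tool step_arm, never from a script. Its argument "rows" is a list of rows, each a list of 7 numbers: the shift along the tool's x, y, z in cm, then the turn, a rotation vector about the tool's x, y, z in degrees, then the opening, from 0 (shut) to 1 (fully open). A call has 1 to 10 rows; each row shifts and turns the commanded pose from where the row before left it, along the tool's axes as they then stand; what a row does not reach is not made up. A row lasts 1/8 s, in which the tool goes at most 62.5 mm and 10.7 degrees, less where a joint would pass 70% of its speed; a pose out of reach is approached as far as the arm can. A call with a gripper value outside its range is refused whole. The fingers move at their own pace and stop on an object; "grip_force" is the grip in N (left out, the last holds). Time passes only in rows, so rows that do not move let the fingers close. It gives the time, the measured TCP pose, the force, the opening and the grip force at its end, in the units of the state.
- ctrl.state(): the state, without advancing time (a new reading comes with each control period).
- ctrl.read_camera(name): name is "scene" or "top" or "wrist"; returns a dict with "img" (480x640x3 uint8, red, green, blue), "fx", "fy", "cx", "cy" (pixels), "R" (3x3) and "t" (3): a world point X has camera coordinates R X + t. Camera axes: x right, y down, z forward; pixel columns grow to the right and rows downward; lengths in mm; the calibration is good to about 2 mm. A picture is of the moment at which its call begins. There is no depth.
- ctrl.hand_in(): hands the job in; it is judged then, once.
The state is a dict: "clock": time; "joint_pos": joint angles; "dq": joint speeds; "effort": joint torques, N m; "tool_pos": TCP position; "tool_rot": TCP orientation; "force": force on the tool from outside, world axes, zero at the start; "ft_torque": the same for the moment, N m; "width": opening from 0.0 (shut) to 1.0 (fully open); "grasp_force": force on a finger pad.
Only numpy, scipy, OpenCV 4.12 (cv2) and the standard library are available. Lean on these libraries where they do the work, as an engineer would, in place of code of your own. Each camera call takes 0.05 s, during which the arm holds its last target. There are 200 camera calls.

### The job

Park the sample lab's small vacuum pump: turn its flywheel slowly clockwise (seen from above) by the purple handle until you feel the resistance rise, peak and give way, and stop just past that peak so that the wheel settles in its parking notch. Then throw the yellow-knobbed brake lever fully over, away from the robot, and let go. Do not force the wheel or the lever, do not spin the wheel, and leave the tube rack, the canister and the jar alone.

Things in the scene. Friction and masses are not known exactly. Their poses are not given: they have to be found in the camera images.
- pump: Fixed white pump housing 170 x 170 mm, 95 mm tall, on a 200 (x) x 340 (y) x 15 mm plate. Origin: table level, on the flywheel axis. x points away from the robot at zero yaw (yaw within 0.3): a purple pin sticks out of the -x face, a finned cylinder out of the +x face; the brake lever stands at y = -170 mm. Fingers must not press or squeeze any part with over 60 N (both fingers summed).
- wheel: The flywheel: flat steel disc, 156 mm in diameter, 18 mm thick, on top of the pump. Origin on its axis at its underside, 103 mm above the table; its face is at 121 mm. It carries the handle 55 mm out along its own -x axis. Keep it slower than 4 rad/s. Anticlockwise it soon meets a hard stop.
- handle_mid (a point): A point on the centreline of the upright purple crank handle on the flywheel, 151 mm above the table and 55 mm from the flywheel's axis. The handle is a cylinder 22 mm in diameter, 46 mm tall, from 125 to 171 mm above the table. It spins freely about its own axis, so a hand holding it need not turn.
- axis_top (a point): Point on the flywheel's axis at its face, 121 mm above the table. Turned clockwise it is free at first (about 1.5 N at the handle); then resistance jumps within 0.1 rad to about 8 to 10 N, fades over the next 0.2 rad to nothing at the crest, then pulls forward into the parking notch. Let go before the crest it falls back. The crest lies 0.8 to 1.7 rad from the start, unmarked, elsewhere each time.
- detent (a point): Fixed point on the pump's -x face where the pin comes out. The parking notch lies 0.19 rad (11 mm of handle travel) past the crest; let go between crest and notch, the wheel is drawn into it and stays. 0.19 rad beyond the notch is a second crest of the same height; past that the wheel has overrun, and may be turned back into the notch.
- pin_end (a point): Outer end of the purple detent pin, 12 mm in diameter, sliding along the pump's x axis out of the middle of its -x face, 55 mm above the table. In the pump's frame its x is -95 mm while the shaft is free, about -99 mm at the two crests, about -97 mm in the parking notch. Moved by the shaft; not to be handled.
- brake_pivot (a point): Pivot of the brake lever, at x = 0, y = -170, z = 37 mm in the pump's frame; its axis is parallel to the pump's y. It sits on a grey block 70 (x) x 50 (y) mm whose top is 40 mm above the table.
- brake_tip (a point): Centre of the yellow ball, 26 mm in diameter, on top of the brake lever: a steel rod 10 mm thick, 80 mm from pivot to ball centre. The lever first leans towards the pump's -x (the robot) and swings over the top to lean to +x. About 1 N at the ball moves it; it stays where it is left.
- brake (a joint): Angle of the brake lever in rad: 0 = leaning 0.5 rad to the pump's -x (off), 1.0 = leaning 0.5 rad to +x, against its stop (on). Starts between 0 and 0.15.
- tube_rack: White foam rack with capped sample tubes, 116 x 90 mm, 118 mm tall; origin at the centre of its underside. Stands loose; leave it alone.
- canister: Closed stainless steel canister with strap handle, 116 mm in diameter, 104 mm tall; origin at the centre of its underside. Stands loose; leave it alone.
- jar: Amber jar with blue cap, 60 mm in diameter, 85 mm tall; origin at the centre of its underside. Stands loose; leave it alone.

How it is judged (in metres and radians):
On the way, in this order (a step that is already met when the one before it is completed fails the run):
1. the wheel is turned up to the crest of its resistance (pin pushed out at least 3.4 mm) (x of pin_end in the frame of pump below -0.0984 m).
2. the wheel has settled in the parking notch just past the crest (pin out 1 to 3.4 mm) for 0.5 s, brake still off (x of pin_end in the frame of pump between -0.0984 and -0.096 m and angular speed of wheel below 0.1 rad/s and value of joint brake below 0.5 rad), for 0.5 s.
3. the brake lever is thrown (at least 0.85 rad) with the wheel still in the notch (x of pin_end in the frame of pump between -0.0984 and -0.096 m and value of joint brake above 0.85 rad), for 0.2 s.
At the end, for the whole second after the job is handed in: With everything released, the flywheel rests in its parking notch just past the crest (detent pin 1 to 3.4 mm out from its free position; by itself the notch gives 2 mm) and the brake lever is over at 0.85 rad or more (all of step 3 and angular speed of wheel below 0.1 rad/s); the robot touches nothing.
It fails at once if the rack of tubes is shoved or tipped (moved more than 30 mm or tilted more than 0.4 rad) (distance of tube_rack from where it was at the start of the episode above 0.03 m or angle between tube_rack's own z axis and vertical above 0.4 rad).
It fails at once if the steel canister is shoved or tipped (moved more than 30 mm or tilted more than 0.4 rad) (distance of canister from where it was at the start of the episode above 0.03 m or angle between canister's own z axis and vertical above 0.4 rad).
It fails at once if the amber jar is shoved or tipped (moved more than 30 mm or tilted more than 0.4 rad) (distance of jar from where it was at the start of the episode above 0.03 m or angle between jar's own z axis and vertical above 0.4 rad).
It fails at once if the fingers press or squeeze any part of the pump (handle, flywheel, lever, housing) with more than 60 N (contact force between the fingers and pump above 60 N).
It fails at once if the flywheel is spun: faster than 4 rad/s (angular speed of wheel above 4 rad/s).
It also fails if it takes over 64 s, if anything falls off the work surface, if the arm or the gripper's body presses on something with over 40 N, if the wrist force passes 120 N, or if a joint passes its speed limit or range.

## Working session

There is one attempt and no reset: what is moved stays moved. The work goes in short steps, Python scripts to look and compute and a tool call to move; the robot and the scene stay as the last step left them, time stands still between calls to the robot, and variables do not carry over. Pictures are saved under pics/ and viewed, at most 10 in all, crops included, and the job is handed in when it is done.

Besides the shell and the picture viewer there is one more tool, called after ">>>" as name(argument=value, ...), one argument or row to a line, values as JSON. step_arm: Moves the arm, as the interface text tells. Its arguments: {"type":"object","properties":{"rows":{"type":"array"},"grip_force":{"type":"number"}},"required":["rows"]}

```bash
mkdir -p pics
python3 - <<'E'
from cell import ctrl
import cv2,pickle,numpy as np
d={}
for n in("scene","top"):
    c=ctrl.read_camera(n);d[n]=c
    cv2.imwrite(f"pics/{n}0.png",c["img"][:,:,::-1])
    print(n,c["fx"],c["cx"],c["cy"],np.round(c["R"],3).tolist(),np.round(c["t"]))
pickle.dump(d,open("c0.pkl","wb"))
s=ctrl.state();print(s["clock"],np.round(s["tool_rot"],3).tolist(),s["force"],s["width"])
E
```

```text
scene 550.5241174193784 321.2926421481373 242.7656341130533 [[-0.301, 0.954, 0.017], [0.589, 0.199, -0.783], [-0.75, -0.226, -0.621]] [ 185. -218. 1852.]
top 602.5952227319038 325.38120373768163 236.44863785697737 [[0.025, -1.0, -0.012], [-0.986, -0.023, -0.166], [0.166, 0.016, -0.986]] [ -26.  546. 1373.]
0.1 [[-0.97, 0.244, -0.001], [0.244, 0.97, -0.002], [0.0, -0.002, -1.0]] [-0.57816018 -0.35311184  0.51247862] 1.0004827388813509
```

View pics/scene0.png

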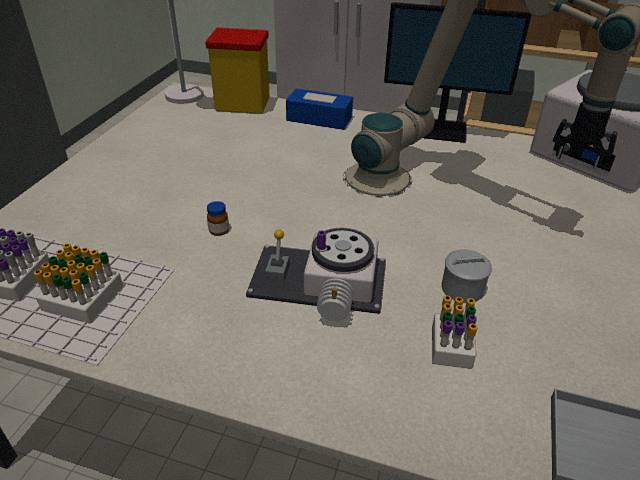

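View pics/top0.png

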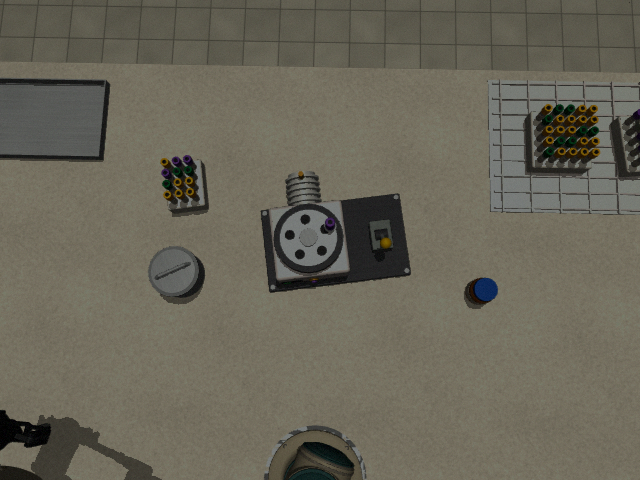

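The scene view shows the pump in the middle with the purple handle at (321,240) and the yellow ball at (279,234). The top view shows the wheel hub at (308,237), handle at (329,224), ball at (385,243), plate corner screws at about (265,213), (397,197), (406,271) and (272,287), rack at (185,185), canister at (175,272) and jar at (484,290).

```bash
cat > h.py <<'E'
import numpy as np,cv2,pickle
def ray(c,u,v):
    R=np.array(c["R"]);t=np.array(c["t"]);d=R.T@[(u-c["cx"])/c["fx"],(v-c["cy"])/c["fy"],1]
    return -R.T@t,d
def plane(c,u,v,z):
    o,d=ray(c,u,v);return o+d*(z-o[2])/d[2]
def tri(a,b):
    A=np.zeros((3,3));y=np.zeros(3)
    for o,d in(a,b):
        d=d/np.linalg.norm(d);P=np.eye(3)-np.outer(d,d);A+=P;y+=P@o
    return np.linalg.solve(A,y)
def blob(img,lo,hi,box):
    h=cv2.cvtColor(img,cv2.COLOR_RGB2HSV);m=cv2.inRange(h,lo,hi);x0,y0,x1,y1=box
    k=np.zeros_like(m);k[y0:y1,x0:x1]=m[y0:y1,x0:x1]
    n,l,s,c=cv2.connectedComponentsWithStats(k)
    i=1+np.argmax(s[1:,4]);return c[i],s[i]
PUR=((125,60,30),(155,255,255));YEL=((20,120,80),(32,255,255))
E
python3 - <<'E'
from h import *
d=pickle.load(open("c0.pkl","rb"));T,S=d["top"],d["scene"]
np.set_printoptions(precision=1,suppress=True)
for nm,col,bt,bs in(("handle",PUR,(300,205,350,270),(290,220,360,270)),("ball",YEL,(370,230,400,256),(265,222,295,245))):
    a,sa=blob(T["img"],*col,bt);b,sb=blob(S["img"],*col,bs)
    print(nm,a,sa,b,sb,tri(ray(T,*a),ray(S,*b)))
# hub & wheel
print("hub",plane(T,308,237,121),plane(S,343,245,121))
g=cv2.cvtColor(T["img"],cv2.COLOR_RGB2GRAY)
for lo in((265,213),(397,197),(406,271),(272,287)):
    p=g[lo[1]-7:lo[1]+8,lo[0]-7:lo[0]+8];k=np.unravel_index(p.argmax(),p.shape)
    print("screw",lo,k,plane(T,*lo,15))
c=T["img"][190:300,250:420,::-1]; cv2.imwrite("pics/ct.png",cv2.resize(c,None,fx=4.5,fy=4.5,interpolation=2))
E
```

```text
handle [329.8 221.8] [325 217  10  10  70] [320.9 240. ] [317 231   9  19 142] [561.5 -22.3 147.3]
ball [385.5 241.8] [381 238  10   9  70] [278.5 233.2] [274 229  10   9  62] [ 525.8 -147.8  111.4]
hub [531.4  24.3 121. ] [530.7  27.6 121. ]
screw (265, 213) (np.int64(4), np.int64(14)) [605.6 135.2  15. ]
screw (397, 197) (np.int64(1), np.int64(1)) [ 652.5 -184.1   15. ]
screw (406, 271) (np.int64(13), np.int64(10)) [ 472.5 -206.4   15. ]
screw (272, 287) (np.int64(13), np.int64(0)) [426.8 111.   15. ]
```

View pics/ct.png

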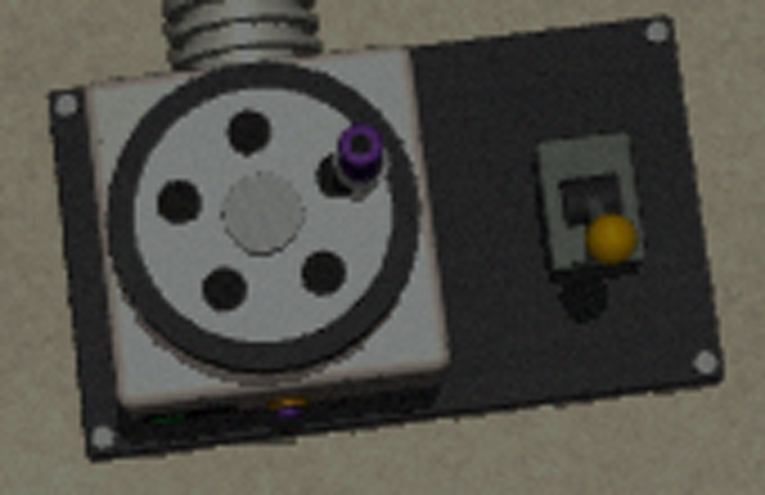

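The crop confirms the hub at about (308.2,237.3) full-frame, with all four screws visible and the pin at about (314,280). Checks: handle radius 56.7 mm (55 given), pump yaw about 0.145, and ball height 111 mm fits a lean of about 0.39. Moving over the handle.

>>> step_arm(
  rows=[
    [-3.6,-3.0,0,0,0,0,0.6],
    [-3.6,-3.0,0,0,0,0,0.45],
    [-3.6,-3.0,0,0,0,0,0.45],
    [-3.6,-3.0,0,0,0,0,0.45],
    [-3.6,-3.0,0,0,0,0,0.45],
    [-3.6,-3.0,0,0,0,0,0.45],
    [-3.6,-3.0,0,0,0,0,0.45],
    [-3.6,-3.0,0,0,0,0,0.45],
    [-3.6,-3.0,0,0,0,0,0.45],
    [-3.6,-3.0,0,0,0,0,0.45],
  ],
  grip_force=20,
)

```text
clock: 1.35
tool_pos: [416.8, 177.4, 231.1]
tool_rot: [[-0.97, 0.244, -0.0], [0.244, 0.97, 0.0], [0.0, 0.0, -1.0]]
force: [0.8, 0.5, -0.0]
width: 0.449
grasp_force: 0.0
```

```bash
cat > go.py <<'E'
import sys,numpy as np
from cell import ctrl
s=ctrl.state();R=np.array(s["tool_rot"]);p=np.array(s["tool_pos"])
g=np.array(list(map(float,sys.argv[1:4])))
np.set_printoptions(precision=2,suppress=True)
print("t",s["clock"],"p",p,"yang",np.degrees(np.arctan2(R[1,1],R[0,1])),"F",np.array(s["force"]),"w",s["width"],"gf",s["grasp_force"],"q6",s["joint_pos"][5])
print("shift cm tool",R.T@(g-p)/10,"z axis",R[:,2])
E
python3 go.py 561.5 -22.3 200
```

```text
t 1.35 p [416.78 177.37 231.08] yang 75.85153720591555 F [ 0.85  0.52 -0.01] w 0.4485660719539218 gf 0.0 q6 -1.0755983584459388
shift cm tool [-18.91 -15.82   3.1 ] z axis [-0.  0. -1.]
```

>>> step_arm(
  rows=[
    [-3.78,-3.16,0,0,0,0,0.45],
    [-3.78,-3.16,0,0,0,0,0.45],
    [-3.78,-3.16,0,0,0,0,0.45],
    [-3.78,-3.16,0,0,0,0,0.45],
    [-3.78,-3.16,0,0,0,0,0.45],
    [0,0,0.6,0,0,8.66,0.45],
    [0,0,0.6,0,0,8.66,0.45],
    [0,0,0.6,0,0,8.66,0.45],
    [0,0,0.6,0,0,8.66,0.45],
    [0,0,0.6,0,0,8.66,0.45],
  ],
)

```text
clock: 2.6
tool_pos: [560.6, -20.6, 200.6]
tool_rot: [[-0.534, 0.846, -0.001], [0.846, 0.534, 0.0], [0.001, -0.001, -1.0]]
force: [-0.4, -0.2, 0.1]
width: 0.449
grasp_force: 0.0
```

```bash
python3 go.py 561.5 -22.3 133
python3 - <<'E'
from cell import ctrl
import cv2
cv2.imwrite("pics/w1.png",ctrl.read_camera("wrist")["img"][:,:,::-1])
E
```

```text
t 2.6 p [560.62 -20.6  200.57] yang 32.2697616145727 F [-0.37 -0.17  0.1 ] w 0.44922800308487104 gf 0.0 q6 -0.7240810405097925
shift cm tool [-0.2  -0.01  6.76] z axis [-0.  0. -1.]
```

View pics/w1.png

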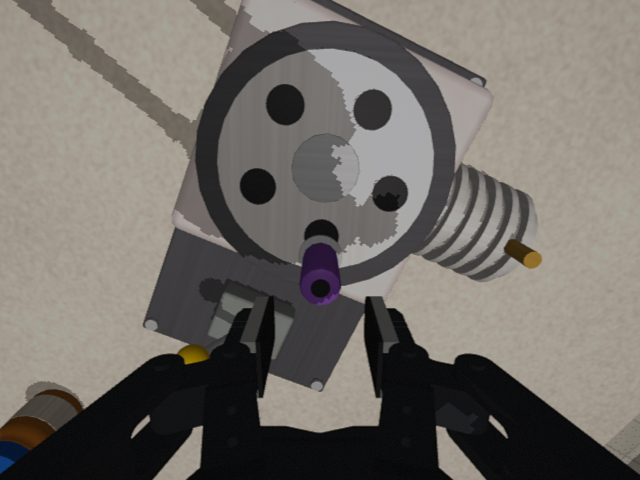

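The handle top is at (319,290), centred between the fingers, and the hub is at (326,168). I'll check both positions with the wrist calibration, then descend.

Run:
```python
from cell import ctrl
from h import *
c=ctrl.read_camera("wrist");print("handle top",plane(c,319,290,171),"hub",plane(c,326,168,121))
```

```text
handle top [560.31006832 -23.32263823 171.        ] hub [534.03685968  26.11133992 121.        ]
```

>>> step_arm(
  rows=[
    [-0.1,0,1.35,0,0,0,0.45],
    [-0.1,0,1.35,0,0,0,0.45],
    [0,0,1.35,0,0,0,0.45],
    [0,0,1.35,0,0,0,0.45],
    [0,0,1.35,0,0,0,0.45],
    [0,0,0,0,0,0,0.31],
    [0,0,0,0,0,0,0.31],
    [0,0,0,0,0,0,0.31],
  ],
)

```text
clock: 3.7
tool_pos: [562.5, -22.4, 134.4]
tool_rot: [[-0.538, 0.843, 0.001], [0.843, 0.538, -0.0], [-0.001, 0.001, -1.0]]
force: [-0.6, 0.7, -0.2]
width: 0.309
grasp_force: 0.0
```

```bash
python3 go.py 561.5 -22.3 133
```

```text
t 3.7 p [562.54 -22.39 134.42] yang 32.561182146684914 F [-0.62  0.7  -0.16] w 0.30879165101725947 gf 0.0 q6 -0.7317577141239178
shift cm tool [ 0.06 -0.08  0.14] z axis [ 0. -0. -1.]
```

>>> step_arm(
  rows=[
    [0.008,-0.288,0,0,0,3,0.31],
    [0.008,-0.288,0,0,0,3,0.31],
    [0.008,-0.288,0,0,0,3,0.31],
    [0.008,-0.288,0,0,0,3,0.31],
    [0.008,-0.288,0,0,0,3,0.31],
    [0.008,-0.288,0,0,0,3,0.31],
    [0.008,-0.288,0,0,0,3,0.31],
    [0.008,-0.288,0,0,0,3,0.31],
  ],
)

```text
clock: 4.7
tool_pos: [541.9, -30.2, 134.5]
tool_rot: [[-0.147, 0.989, 0.003], [0.989, 0.147, 0.0], [-0.0, 0.003, -1.0]]
force: [2.7, 0.9, -0.9]
width: 0.31
grasp_force: 1.1
```

```bash
cat > arc.py <<'E'
import numpy as np
from cell import ctrl
from h import *
np.set_printoptions(precision=2,suppress=True)
s=ctrl.state();R=np.array(s["tool_rot"]);p=np.array(s["tool_pos"]);a=np.array([532.,25.7])
v=p[:2]-a
F=R.T@np.array(s["force"])
print("t",s["clock"],"r",np.hypot(*v),"tcp ang cw deg",-57.5-np.degrees(np.arctan2(v[1],v[0])),"yang",np.degrees(np.arctan2(R[1,1],R[0,1])),"Ftool",F,"w",s["width"],"gf",s["grasp_force"],"z",p[2])
E
python3 arc.py
```

```text
t 4.7 r 56.8052249140124 tcp ang cw deg 22.41680941866413 yang 8.449865944073002 Ftool [0.51 2.85 0.9 ] w 0.3097775739662888 gf 1.0574537515640259 z 134.49060130463008
```

>>> step_arm(
  rows=[
    [0.003,-0.192,0,0,0,2,0.31],
    [0.003,-0.192,0,0,0,2,0.31],
    [0.003,-0.192,0,0,0,2,0.31],
    [0.003,-0.192,0,0,0,2,0.31],
  ],
)

```text
clock: 5.2
tool_pos: [533.3, -31.0, 134.2]
tool_rot: [[-0.008, 1.0, 0.001], [1.0, 0.008, -0.0], [-0.0, 0.001, -1.0]]
force: [1.8, 1.1, 1.5]
width: 0.312
grasp_force: 1.0
```

>>> step_arm(
  rows=[
    [0.003,-0.192,0,0,0,2,0.31],
    [0.003,-0.192,0,0,0,2,0.31],
    [0.003,-0.192,0,0,0,2,0.31],
  ],
)

```text
clock: 5.58
tool_pos: [527.1, -30.7, 133.8]
tool_rot: [[0.097, 0.995, 0.0], [0.995, -0.097, -0.0], [-0.0, 0.0, -1.0]]
force: [1.1, 0.5, 2.1]
width: 0.308
grasp_force: 0.9
```

```bash
python3 arc.py
```

```text
t 5.575 r 56.65638838171594 tcp ang cw deg 37.461138624248775 yang -5.571303242132522 Ftool [ 0.6   1.09 -2.11] w 0.30839119853745217 gf 0.9425083547830582 z 133.80950075003975
```

>>> step_arm(
  rows=[
    [0.003,-0.192,0,0,0,2,0.31],
    [0.003,-0.192,0,0,0,2,0.31],
    [0.003,-0.192,0,0,0,2,0.31],
  ],
)

```text
clock: 5.95
tool_pos: [521.4, -29.9, 133.8]
tool_rot: [[0.201, 0.98, 0.0], [0.98, -0.201, 0.0], [0.0, 0.0, -1.0]]
force: [1.6, -0.3, 0.8]
width: 0.308
grasp_force: 0.9
```

>>> step_arm(
  rows=[
    [0.003,-0.192,0,0,0,2,0.31],
    [0.003,-0.192,0,0,0,2,0.31],
    [0.003,-0.192,0,0,0,2,0.31],
  ],
)

```text
clock: 6.32
tool_pos: [515.8, -28.5, 133.8]
tool_rot: [[0.302, 0.953, 0.0], [0.953, -0.302, -0.0], [-0.0, 0.0, -1.0]]
force: [1.6, -0.3, 1.6]
width: 0.313
grasp_force: 0.9
```

```bash
python3 arc.py
```

```text
t 6.325 r 56.53122426269828 tcp ang cw deg 49.14672648634631 yang -17.570534866701475 Ftool [ 0.18  1.65 -1.59] w 0.3129041702101601 gf 0.935883242636919 z 133.80533475915612
```

>>> step_arm(
  rows=[
    [0.003,-0.192,0,0,0,2,0.31],
    [0.003,-0.192,0,0,0,2,0.31],
    [0.003,-0.192,0,0,0,2,0.31],
  ],
)

```text
clock: 6.7
tool_pos: [510.4, -26.5, 133.8]
tool_rot: [[0.4, 0.917, 0.0], [0.917, -0.4, -0.0], [-0.0, 0.0, -1.0]]
force: [1.5, 0.6, 1.3]
width: 0.309
grasp_force: 0.9
```

>>> step_arm(
  rows=[
    [0.003,-0.192,0,0,0,2,0.31],
    [0.003,-0.192,0,0,0,2,0.31],
    [0.003,-0.192,0,0,0,2,0.31],
  ],
)

```text
clock: 7.08
tool_pos: [505.2, -23.9, 133.8]
tool_rot: [[0.494, 0.87, -0.0], [0.87, -0.494, -0.0], [-0.0, -0.0, -1.0]]
force: [1.0, -0.7, 1.6]
width: 0.31
grasp_force: 0.9
```

```bash
python3 arc.py
```

```text
t 7.075 r 56.34204017588624 tcp ang cw deg 60.86997638637935 yang -29.572115135479724 Ftool [-0.13  1.18 -1.63] w 0.3101873503464237 gf 0.9325875341892242 z 133.799587069601
```

>>> step_arm(
  rows=[
    [0.003,-0.192,0,0,0,2,0.31],
    [0.003,-0.192,0,0,0,2,0.31],
    [0.003,-0.192,0,0,0,2,0.31],
  ],
)

```text
clock: 7.45
tool_pos: [500.4, -20.8, 133.8]
tool_rot: [[0.582, 0.813, 0.0], [0.813, -0.582, 0.0], [0.0, -0.0, -1.0]]
force: [1.4, -0.4, 1.7]
width: 0.314
grasp_force: 0.9
```

>>> step_arm(
  rows=[
    [0.003,-0.192,0,0,0,2,0.31],
    [0.003,-0.192,0,0,0,2,0.31],
    [0.003,-0.192,0,0,0,2,0.31],
  ],
)

```text
clock: 7.82
tool_pos: [497.2, -18.0, 134.0]
tool_rot: [[0.663, 0.748, 0.003], [0.748, -0.663, -0.002], [0.001, 0.003, -1.0]]
force: [5.7, -5.1, -0.5]
width: 0.309
grasp_force: 3.2
```

```bash
python3 arc.py
```

```text
t 7.825 r 55.8633657879572 tcp ang cw deg 71.04063105458991 yang -41.55418278855892 Ftool [-0.02  7.63  0.48] w 0.30893038395879024 gf 3.229207769036293 z 134.01365982645453
```

>>> step_arm(
  rows=[
    [0.003,-0.192,0,0,0,2,0.31],
    [0.003,-0.192,0,0,0,2,0.31],
  ],
)

```text
clock: 8.07
tool_pos: [496.2, -16.7, 134.2]
tool_rot: [[0.714, 0.701, 0.006], [0.701, -0.714, -0.004], [0.002, 0.007, -1.0]]
force: [8.6, -7.4, -2.8]
width: 0.313
grasp_force: 5.5
```

>>> step_arm(
  rows=[
    [0.003,-0.192,0,0,0,2,0.31],
  ],
)

```text
clock: 8.2
tool_pos: [495.7, -16.0, 134.4]
tool_rot: [[0.737, 0.675, 0.008], [0.675, -0.737, -0.006], [0.002, 0.01, -1.0]]
force: [9.2, -9.0, -3.8]
width: 0.308
grasp_force: 6.5
```

>>> step_arm(
  rows=[
    [0.003,-0.192,0,0,0,2,0.31],
  ],
)

```text
clock: 8.32
tool_pos: [494.6, -14.9, 134.3]
tool_rot: [[0.761, 0.649, 0.008], [0.649, -0.761, -0.006], [0.002, 0.01, -1.0]]
force: [8.1, -9.3, -3.9]
width: 0.31
grasp_force: 6.2
```

```bash
python3 arc.py
```

```text
t 8.325 r 55.22623282613337 tcp ang cw deg 75.10666609882364 yang -49.516169736880215 Ftool [ 0.11 12.23  4.05] w 0.3095484322227039 gf 6.246705204248428 z 134.33683496757408
```

>>> step_arm(
  rows=[
    [0.003,-0.192,0,0,0,2,0.31],
  ],
)

```text
clock: 8.45
tool_pos: [492.7, -13.3, 134.2]
tool_rot: [[0.783, 0.622, 0.007], [0.622, -0.783, -0.006], [0.002, 0.009, -1.0]]
force: [7.1, -9.6, -2.2]
width: 0.31
grasp_force: 5.4
```

>>> step_arm(
  rows=[
    [0.001,-0.096,0,0,0,1,0.31],
  ],
)

```text
clock: 8.57
tool_pos: [491.0, -11.9, 134.1]
tool_rot: [[0.793, 0.609, 0.004], [0.609, -0.793, -0.005], [0.001, 0.006, -1.0]]
force: [5.6, -6.5, -1.2]
width: 0.311
grasp_force: 4.3
```

>>> step_arm(
  rows=[
    [0.001,-0.096,0,0,0,1,0.31],
  ],
)

```text
clock: 8.7
tool_pos: [489.8, -10.7, 134.0]
tool_rot: [[0.804, 0.595, 0.003], [0.595, -0.804, -0.004], [0.0, 0.005, -1.0]]
force: [4.4, -5.2, 0.4]
width: 0.313
grasp_force: 3.6
```

```bash
python3 arc.py
```

```text
t 8.7 r 55.740976474441766 tcp ang cw deg 81.71432872628861 yang -53.509654561683476 Ftool [ 0.49  6.81 -0.33] w 0.3126476486991293 gf 3.5824012756347656 z 134.0171371884053
```

>>> step_arm(
  rows=[
    [0.001,-0.096,0,0,0,1,0.31],
  ],
)

```text
clock: 8.82
tool_pos: [488.7, -9.5, 134.0]
tool_rot: [[0.814, 0.58, 0.002], [0.58, -0.814, -0.003], [-0.0, 0.004, -1.0]]
force: [4.3, -5.4, 0.9]
width: 0.311
grasp_force: 2.9
```

>>> step_arm(
  rows=[
    [0.001,-0.096,0,0,0,1,0.31],
  ],
)

```text
clock: 8.95
tool_pos: [487.6, -8.3, 133.9]
tool_rot: [[0.824, 0.566, 0.001], [0.566, -0.824, -0.002], [-0.0, 0.002, -1.0]]
force: [2.6, -4.4, 0.2]
width: 0.312
grasp_force: 2.2
```

```bash
python3 arc.py
```

```text
t 8.95 r 55.94608574008374 tcp ang cw deg 85.03804404684553 yang -55.52088869605397 Ftool [-0.33  5.1  -0.14] w 0.311897911084759 gf 2.2348851710557938 z 133.9094437339339
```

>>> step_arm(
  rows=[
    [0.001,-0.096,0,0,0,1,0.31],
  ],
)

```text
clock: 9.07
tool_pos: [486.4, -6.9, 133.8]
tool_rot: [[0.834, 0.552, -0.0], [0.552, -0.834, -0.001], [-0.001, 0.001, -1.0]]
force: [1.6, -2.1, 1.6]
width: 0.311
grasp_force: 1.6
```

>>> step_arm(
  rows=[
    [0.001,-0.096,0,0,0,1,0.31],
  ],
)

```text
clock: 9.2
tool_pos: [485.3, -5.3, 133.7]
tool_rot: [[0.844, 0.537, -0.001], [0.537, -0.844, 0.001], [-0.001, -0.001, -1.0]]
force: [0.7, -1.6, 1.3]
width: 0.308
grasp_force: 0.8
```

```bash
python3 arc.py
```

```text
t 9.2 r 56.05205571946121 tcp ang cw deg 88.86847201117948 yang -57.52893120949643 Ftool [-0.31  1.74 -1.3 ] w 0.3076241600022509 gf 0.778526309877634 z 133.66784564272368
```

>>> step_arm(
  rows=[
    [0.001,-0.096,0,0,0,1,0.31],
  ],
)

```text
clock: 9.32
tool_pos: [484.3, -4.0, 133.4]
tool_rot: [[0.853, 0.522, -0.002], [0.522, -0.853, 0.002], [-0.001, -0.003, -1.0]]
force: [-0.4, 0.2, -0.2]
width: 0.312
grasp_force: 0.0
```

>>> step_arm(
  rows=[
    [0.001,-0.096,0,0,0,1,0.31],
    [0,0,0,0,0,0,0.31],
  ],
)

```text
clock: 9.57
tool_pos: [483.6, -2.7, 133.3]
tool_rot: [[0.861, 0.508, -0.003], [0.508, -0.861, 0.003], [-0.001, -0.004, -1.0]]
force: [-2.1, 2.2, 0.4]
width: 0.31
grasp_force: 1.2
```

```bash
python3 arc.py
```

```text
t 9.575 r 56.10227235366243 tcp ang cw deg 92.13983784413728 yang -59.47230082913858 Ftool [-0.67 -2.92 -0.4 ] w 0.3098829933210698 gf 1.2095069512724876 z 133.2993867789643
```

>>> step_arm(
  rows=[
    [0.001,-0.096,0,0,0,1,0.31],
    [0.001,-0.096,0,0,0,1,0.31],
    [0,0,0,0,0,0,0.31],
  ],
)

```text
clock: 9.95
tool_pos: [483.7, -2.2, 133.6]
tool_rot: [[0.878, 0.478, -0.001], [0.478, -0.878, 0.0], [-0.0, -0.001, -1.0]]
force: [-1.4, 1.5, -0.2]
width: 0.308
grasp_force: 0.9
```

>>> step_arm(
  rows=[
    [0.001,-0.096,0,0,0,1,0.31],
    [0.001,-0.096,0,0,0,1,0.31],
    [0,0,0,0,0,0,0.31],
  ],
)

```text
clock: 10.32
tool_pos: [483.7, -0.8, 134.1]
tool_rot: [[0.895, 0.447, 0.001], [0.447, -0.895, -0.0], [0.001, 0.001, -1.0]]
force: [-0.8, -0.1, -0.9]
width: 0.306
grasp_force: 0.0
```

```bash
python3 arc.py
```

```text
t 10.325 r 55.08581311002102 tcp ang cw deg 93.74730141659344 yang -63.4493726081501 Ftool [-0.79 -0.28  0.94] w 0.30639829438013577 gf 0.0 z 134.08424560712612
```

>>> step_arm(
  rows=[
    [0,0,0,0,0,0,0.5],
    [0,0,0,0,0,0,0.5],
    [0,0,0,0,0,0,0.5],
    [0,0,-1.5,0,0,0,0.5],
    [0,0,-3,0,0,0,0.5],
    [0,0,-3,0,0,0,0.5],
    [0,0,-3,0,0,0,0.5],
  ],
)

```text
clock: 11.2
tool_pos: [483.1, -0.6, 239.7]
tool_rot: [[0.894, 0.447, 0.0], [0.447, -0.894, 0.0], [0.0, -0.0, -1.0]]
force: [-0.3, -1.6, -0.1]
width: 0.5
grasp_force: 0.0
```

Run:
```python
from cell import ctrl
from h import *
c=ctrl.read_camera("wrist");cv2.imwrite("pics/w2.png",c["img"][:,:,::-1])
s=ctrl.state();print(s["clock"],s["tool_pos"],s["force"])
try:
    a,st=blob(c["img"],*PUR,(150,100,500,400));print(a,st)
except Exception as e:print(e)
pickle.dump(c,open("w2.pkl","wb"))
```

```text
11.25 [485.5067187   -0.92425008 243.75994448] [ 1.64539061 -0.33189186  2.59348085]
[317.22708158 242.82842725] [ 300  220   36   48 1189]
```

View pics/w2.png

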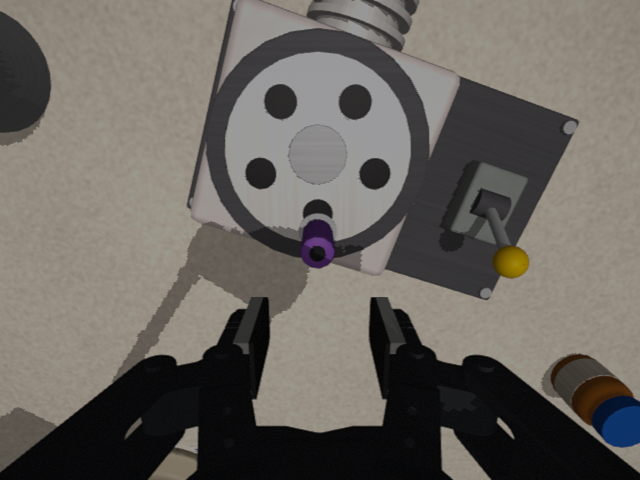

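The handle top is at (317,254), the hub at (318,154) and the ball at (512,262). I'll compute the rest angle and ball position.

```bash
python3 - <<'E'
from h import *
c=pickle.load(open("w2.pkl","rb"))
h=plane(c,317,255,171);u=plane(c,318,154,121);print(h,u)
for a in(u[:2],np.array([532,25.7])):
    v=h[:2]-a;print(np.hypot(*v),-57.5-np.degrees(np.arctan2(v[1],v[0])))
b,s=blob(c["img"],*YEL,(490,240,535,285));print(b,s,plane(c,*b,111))
from cell import ctrl
t=ctrl.read_camera("top");a,s=blob(t["img"],*PUR,(290,270,335,292));print("pin top px",a,s)
t0=pickle.load(open("c0.pkl","rb"))["top"];a,s=blob(t0["img"],*PUR,(290,270,335,292));print("pin top px0",a,s)
E
python3 go.py 500 -150 155
```

```text
[483.72663354   0.57868219 171.        ] [534.32098012  25.21568602 121.        ]
56.27406030449989 96.53615409005278
54.418733153207995 95.00766381047237
[512.22625 262.10625] [496 246  33  32 800] [ 527.77903551 -148.94070246  111.        ]
pin top px [313.71428571 281.64285714] [312 280   5   4  14]
pin top px0 [313.8 281.3] [312 280   5   3  10]
t 11.3 p [485.36  -0.92 242.  ] yang -63.439697979561046 F [-0.19  0.2  -0.53] w 0.5020243596384725 gf 0.0 q6 0.9617611546605908
shift cm tool [-5.41 13.95  8.73] z axis [ 0.01 -0.   -1.  ]
```

>>> step_arm(
  rows=[
    [0,0,0,0,0,9.15,0.2],
    [0,0,0,0,0,9.15,0],
    [-0.6,3.8,0,0,0,0,0],
    [-0.6,3.8,0,0,0,0,0],
    [-0.6,3.8,0,0,0,0,0],
    [-0.6,3.8,0,0,0,0,0],
    [0,0,3,0,0,0,0],
    [0,0,3,0,0,0,0],
    [0,0,3,0,0,0,0],
    [0,0,0,0,0,0,0],
  ],
)

```text
clock: 12.55
tool_pos: [478.9, -153.4, 145.8]
tool_rot: [[0.99, 0.143, -0.007], [0.144, -0.99, 0.003], [-0.006, -0.004, -1.0]]
force: [-0.3, -0.0, 0.3]
width: 0.001
grasp_force: 0.0
```

```bash
python3 go.py 483 -155 97;python3 - <<'E'
from cell import ctrl
from h import *
c=ctrl.read_camera("wrist");cv2.imwrite("pics/w3.png",c["img"][:,:,::-1])
b,s=blob(c["img"],*YEL,(0,0,640,480));print(b,s,plane(c,*b,111))
E
```

```text
t 12.55 p [ 478.85 -153.4   145.82] yang -81.75035047638141 F [-0.35 -0.05  0.29] w 0.0011795653491130996 gf 0.0 q6 0.9781969201023072
shift cm tool [0.42 0.24 4.88] z axis [-0.01  0.   -1.  ]
[319.70248668 184.57815275] [ 294  158   53   54 2252] [ 527.71577416 -147.28742438  111.        ]
```

View pics/w3.png

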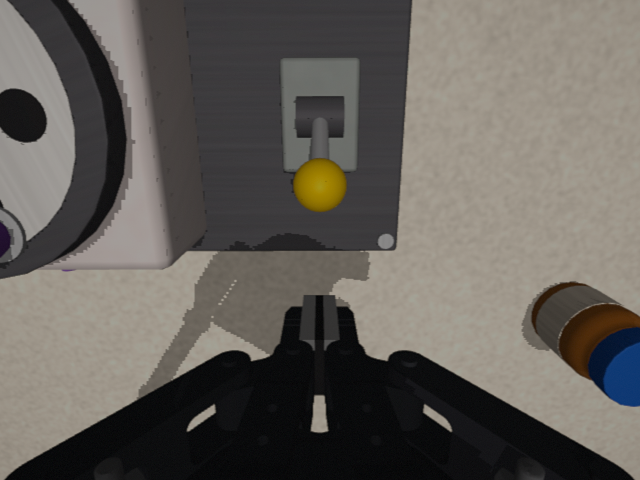

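The ball is at (320,185), straight ahead of the closed fingers. Descend and push.

>>> step_arm(
  rows=[
    [0,0,1.6,0,0,0,0],
    [0,0,1.6,0,0,0,0],
    [0,0,1.6,0,0,0,0],
    [0.8,0.05,0,0,0,0,0],
    [0.8,0.05,0,0,0,0,0],
    [0.8,0,0,0,0,0,0],
    [0.8,0,0,0,0,0,0],
    [0.8,0,0,0,0,0,0],
    [0.8,0,0,0,0,0,0],
  ],
)

```text
clock: 13.72
tool_pos: [529.5, -148.4, 100.8]
tool_rot: [[0.99, 0.144, 0.0], [0.144, -0.99, 0.0], [0.0, -0.0, -1.0]]
force: [-1.0, 0.5, 1.0]
width: 0.001
grasp_force: 0.6
```

>>> step_arm(
  rows=[
    [0.8,0,0,0,0,0,0],
    [0.8,0,0,0,0,0,0],
    [0.8,0,0,0,0,0,0],
    [0.8,0,0,0,0,0,0],
    [0.5,0,0,0,0,0,0],
  ],
)

```text
clock: 14.35
tool_pos: [565.9, -143.1, 100.5]
tool_rot: [[0.99, 0.144, -0.0], [0.144, -0.99, 0.0], [-0.0, -0.0, -1.0]]
force: [-0.6, 0.0, -0.5]
width: -0.001
grasp_force: 0.5
```

```bash
python3 go.py 567 -140 97
```

```text
t 14.35 p [ 565.89 -143.14  100.47] yang -81.72867693961251 F [-0.65  0.04 -0.51] w -0.0008426545739106925 gf 0.4626717511564493 q6 1.0595080541570687
shift cm tool [ 0.15 -0.29  0.35] z axis [-0.  0. -1.]
```

>>> step_arm(
  rows=[
    [0.3,0,0,0,0,0,0],
    [0.3,0,0,0,0,0,0],
    [0,0,0,0,0,0,0],
  ],
)

```text
clock: 14.72
tool_pos: [571.8, -142.4, 100.8]
tool_rot: [[0.99, 0.144, 0.001], [0.144, -0.99, 0.0], [0.001, -0.0, -1.0]]
force: [0.5, -0.5, -0.3]
width: -0.002
grasp_force: 0.1
```

>>> step_arm(
  rows=[
    [0.2,0,0,0,0,0,0],
    [0.2,0,0,0,0,0,0],
    [0,0,0,0,0,0,0],
  ],
)

```text
clock: 15.1
tool_pos: [574.9, -141.8, 100.7]
tool_rot: [[0.99, 0.144, -0.001], [0.144, -0.99, 0.0], [-0.001, -0.0, -1.0]]
force: [-2.0, -1.6, 0.1]
width: 0.005
grasp_force: 1.2
```

>>> step_arm(
  rows=[
    [0.2,0,0,0,0,0,0],
    [0.2,0,0,0,0,0,0],
    [0,0,0,0,0,0,0],
  ],
)

```text
clock: 15.48
tool_pos: [575.3, -141.7, 100.6]
tool_rot: [[0.989, 0.145, -0.009], [0.145, -0.989, -0.001], [-0.009, -0.001, -1.0]]
force: [-10.8, -2.4, 5.2]
width: 0.001
grasp_force: 5.2
```

```bash
python3 go.py 567 -140 97
```

```text
t 15.475 p [ 575.25 -141.71  100.57] yang -81.68276404127106 F [-10.8   -2.43   5.17] w 0.0008862936445753321 gf 5.167790511623025 q6 1.070870953723654
shift cm tool [-0.79 -0.29  0.36] z axis [-0.01 -0.   -1.  ]
```

At the stop. Back off, rise, and check.

>>> step_arm(
  rows=[
    [-0.8,0,0,0,0,0,0],
    [-2,0,0,0,0,0,0],
    [-3,0,0,0,0,0,0],
    [-2,0,-3,0,0,0,0],
    [-2,0,-4,0,0,0,0],
    [-3,2,-4,0,0,0,0],
    [-3,3,0,0,0,0,0],
    [-2,3,0,0,0,0,0],
    [0,0,0,0,0,0,0],
    [0,0,0,0,0,0,0],
  ],
)

```text
clock: 16.73
tool_pos: [415.3, -245.7, 211.0]
tool_rot: [[0.99, 0.143, 0.002], [0.143, -0.99, 0.0], [0.002, -0.0, -1.0]]
force: [0.2, 0.7, -0.3]
width: -0.001
grasp_force: 0.0
```

Run:
```python
from cell import ctrl
from h import *
T=ctrl.read_camera("top");S=ctrl.read_camera("scene")
h,s=blob(T["img"],*PUR,(290,225,345,272));print(h,s)
h2,s=blob(S["img"],*PUR,(290,215,380,270));print(h2,s,"handle",tri(ray(T,*h),ray(S,*h2)))
b,s=blob(T["img"],*YEL,(365,210,405,256));b2,s2=blob(S["img"],*YEL,(260,222,300,270));p=tri(ray(T,*b),ray(S,*b2))
print(b,b2,"ball",p)
a=np.array([532,25.7]);y=.145;piv=a+170*np.array([np.sin(y),-np.cos(y)])
print("lean",np.degrees(1)and np.arctan2((p[:2]-piv)@[np.cos(y),np.sin(y)],p[2]-37))
cv2.imwrite("pics/t4.png",cv2.resize(T["img"][180:310,240:430,::-1],None,fx=4,fy=4,interpolation=2))
```

```text
[317.59701493 256.44776119] [313 252  10  10  67]
[338.86363636 224.59090909] [335 215   9  19 132] handle [484.74515393   1.85670371 145.9292778 ]
[381.  212.6] [272.43835616 251.1369863 ] ball [ 593.33755743 -137.72549106  106.5885505 ]
lean 0.4895794971263278
```

View pics/t4.png

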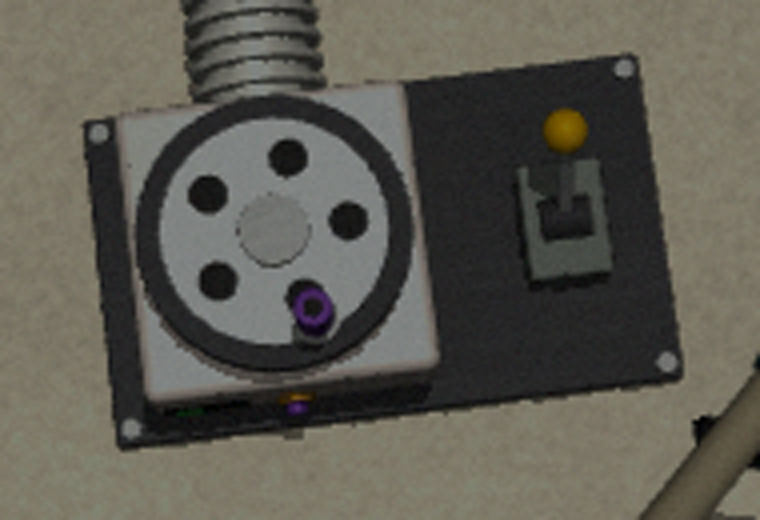

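The lever is over, with the ball at crop (566,130) and a lean of +0.49, so the brake is at about 0.99. The handle at crop (313,310) is still where it settled, and the arm is clear.

```bash
python3 -c "
from cell import ctrl
print(ctrl.hand_in())"
```

```text
the job is handed in; nothing more can be done
None
```

I turned the flywheel past its resistance crest and it settled in the parking notch. I then threw the brake lever to its stop (about 0.99 rad by camera), let go, and handed in at about 17 s; the hand-in gave no verdict.

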